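# Clear the punch case's lid and hold it at its balance point

### The arm

A 6-joint arm with a two-finger parallel gripper is mounted at the origin on the work surface. World frame = base frame: x ahead of the robot, y to its left, z up, the work surface at z = 0. Lengths are in mm, angles in rad, forces in N, time in s.
With the tool pointing down it reaches from about 350 to 875 mm from the base axis. Payload 4.2 kg.
Tool frame: the origin (TCP) lies at the very end of the fingers, on their centre line; the grasp point (between the pads) lies 19 mm behind it; z points along the fingers, y is the line along which they close (so a half turn about z gives the same grasp; the last joint's range is limited). The gripper opens to 85 mm and grips with 20 to 120 N. Pads are 22 mm wide; open, the fingers measure 114 mm over their backs; the gripper's body (76 mm by 85 mm) begins 54 mm behind the grasp point. The pads swing forward as they close: fully open they stand 13 mm farther back than shut.
Start: joints at [-0.986, 0.385, 0.008, 0, -1.194, -0.259], TCP at [200.057, -592.095, 231.312] pointing down, gripper open.
Joint ranges: [-3.14, 3.14], [-1.21, 2.06], [-1.07, 1.41], [-3.16, 2.05], [-2.99, -0.16], [-3.1, 3.1]. Speed limits (rad/s): [2.79, 2.79, 3.14, 3.14, 3.14, 3.14].

### API

Orientations are given as a unit quaternion [x, y, z, w].
In Python, from bench import arm gives the robot as it stands.
- The arm moves only by the tool servo_tool, never from a script. Its argument "rows" is a list that holds one entry, the list of rows, each a list of 7 numbers: the finger opening in mm, from 0 to 85.4, then the shift along the tool's x, y, z in mm, then the turn, a rotation vector about the tool's x, y, z in rad. A call has 1 to 10 rows; each row is the pose to reach, as a shift and turn from the pose commanded when the call began, along the tool's axes at that moment; what a row does not reach only later rows make up. A row lasts 1/8 s, in which the tool goes at most 62.5 mm and 10.7 degrees, less where a joint would pass 70% of its speed; a pose out of reach is approached as far as the arm can. A call with a gripper value outside its range is refused whole. The fingers move at their own pace and stop on an object; the grip force is fixed at half the most. Time passes only in rows, so rows that repeat a pose let the fingers close. It gives the time, the measured TCP pose, the force, the opening and the grip force at its end, in the units of the state.
- arm.read_state(): the state, without advancing time (a new reading comes with each control period).
- arm.get_image(name): name is "scene" or "top" or "wrist"; returns the picture (420x560x3 uint8, red, green, blue); there is no depth.
- arm.camera_params(name): a dict with "intrinsics" (3x3 intrinsics, pixels), "R" (3x3) and "t" (3): a world point X has camera coordinates R X + t. Camera axes: x right, y down, z forward; pixel columns grow to the right and rows downward; lengths in mm; the calibration is good to about 2 mm. A picture is of the moment at which its call begins: read the wrist's pose just before it. camera_params takes no time and is no camera call; for the wrist camera it gives the pose at the moment of the call.
- arm.job_done(): hands the job in; it is judged then, once.
The state is a dict: "clock": time; "joints": joint angles; "joint_vel": joint speeds; "joint_efforts": joint torques, N m; "position": TCP position; "ee_rot": TCP orientation; "contact_force": force on the tool from outside, world axes, zero at the start; "wrist_torque": the same for the moment, N m; "gripper_width": finger opening in mm; "grasp_force": force on a finger pad.
Only numpy, scipy, OpenCV 4.12 (cv2) and the standard library are available. Lean on these libraries where they do the work, as an engineer would, in place of code of your own. Each camera call takes 0.05 s, during which the arm holds its last target. There are 200 camera calls.

### The job

I am about to screw the stay back onto the lid of the plywood punch case, and without it the lid falls either shut or over backwards. Take the felt wheel off the shut lid and put it right down on the empty post of the wheel stand, then take the lid by its steel pull, swing it up to the point, a little short of upright, where it balances, and hold it still there; do not let it drop or go over backwards, and leave the tools, the mug and the other two wheels alone. Finish while still gripping the pull, with the lid held at its balance point: do not let go.

Things in the scene. Friction and masses are not known exactly. Their poses are not given: they have to be found in the camera images.
- chest: Punch case of bare plywood, 190 (x) by 200 (y) mm, fixed to the bench; its body is 75 mm high, and with the lid shut it stands 115 mm high. Origin: centre of its underside; -x is its front (side of the pull), +x the side of the hinge, z up. It may stand left or right, turned up to 15 degrees.
- lid (a joint): Angle of the case's lid, rad: 0 shut, growing as the front edge rises; 1.57 is upright, it stops at 1.95. Lid: 190 by 200 mm, 40 mm deep, hollow, 0.3 to 0.44 kg with its pull; a free hinge, no spring and next to no friction, so it falls shut below its balance point and over backwards beyond it. It balances at 1.335 (76.5 degrees, whatever its weight).
- lid_hinge (a point): Middle of the hinge line, at the case's rear edge, 75 mm above the bench. The hinge line runs along the case's y.
- lid_pull (a point): Steel bow pull on the lid's front wall; it moves with the lid. This point: middle of its round bar, 10 mm thick and 100 mm long, parallel to the hinge line; 42 mm out from the lid's front wall, 20 mm above the hinge line and 232 mm from it horizontally when shut (95 mm above the bench then). The bar can turn between closed fingers while the lid swings.
- wheel: The felt polishing wheel lying flat on the lid: hard pale disc 56 mm across, 24 mm thick, with a plain 16 mm bore; 30 to 65 g. Origin: centre of its underside; z is its axis.
- stand: Wheel stand, fixed: wooden board 95 (x) by 210 (y) by 18 mm with two upright steel posts 10 mm thick and 50 mm high, at y = +55 mm (the empty one) and y = -55 mm (holds two wheels). Origin: centre of the board's underside. It may stand left or right, turned up to 29 degrees.
- post_foot (a point): Foot of the empty post, on its axis at the board's top face (18 mm above the bench), where the wheel's underside must come to rest.
- post_tip (a point): Tip of the empty post, 50 mm above its foot; its last 6 mm are tapered.
- wheel_low: Bystander: wheel like the first, lower one on the full post. Origin: centre of its underside.
- wheel_high: Bystander: wheel like the first, on top of the lower one; its top is 66 mm above the bench. Origin: centre of its underside.
- pliers: Bystander: black-handled flat-nose pliers, 164 mm long, lying along its x between case and stand. Origin at the joint, on the bench.
- screwdriver: Bystander: wooden-handled screwdriver, 170 mm long, lying along its x nearer the robot.
- bench_block: Bystander: steel block 65 by 65 by 20 mm at the left. Origin: centre of its underside.
- mug: Bystander: black mug, 80 mm across, 90 mm high, at the right. Origin: centre of its underside.
- hammer: Bystander: small hammer lying at the left.
- square: Bystander: steel try square, blade 150 mm, lying at the right.
Mind the look-alikes: they are no part of the job. Of the things like the stand, leave any that is blue; of the rest the smaller one is meant.

How it is judged:
By the outcome, as a careful person would: the job done as asked, in the order asked, and still so for the second after the job is handed in, while the arm keeps its last pose, push and grip.
It also fails if it takes over 64 s, if anything falls off the work surface, if the arm or the gripper's body presses on something with over 40 N, if the wrist force passes 120 N, or if a joint passes its speed limit or range.

## Working session

There is one attempt and no reset: what is moved stays moved. The work goes in short steps, Python scripts to look and compute and a tool call to move; the robot and the scene stay as the last step left them, time stands still between calls to the robot, and variables do not carry over. Pictures are saved under pics/ and viewed, at most 10 in all, crops included, and the job is handed in when it is done.

Besides the shell and the picture viewer there is one more tool, called as name([rows], argument=value, ...), one row to a line, values as JSON. servo_tool: Moves the arm, as the interface text tells. Its arguments: {"type":"object","properties":{"rows":{"type":"array"}},"required":["rows"]}

```bash
ls; mkdir -p pics
python3 - <<'E'
from bench import arm
import cv2,numpy as np
np.set_printoptions(precision=4,suppress=True)
for n in("scene","top"):
    im=arm.get_image(n); cv2.imwrite(f"pics/{n}0.png",im[:,:,::-1]); 
for n in("scene","top","wrist"):
    p=arm.camera_params(n);print(n,p)
print(arm.read_state())
E
```

```text
pics
scene {'intrinsics': array([[489.7391,   0.    , 282.3443],
       [  0.    , 489.7391, 214.9805],
       [  0.    ,   0.    ,   1.    ]]), 'R': array([[-0.0207,  0.9998, -0.0077],
       [ 0.5385,  0.0046, -0.8426],
       [-0.8423, -0.0216, -0.5385]]), 't': array([  26.0626, -159.7982, 1742.0569])}
top {'intrinsics': array([[425.5646,   0.    , 283.4477],
       [  0.    , 425.5646, 205.9071],
       [  0.    ,   0.    ,   1.    ]]), 'R': array([[-0.0178, -0.9997, -0.0159],
       [-0.984 ,  0.0203, -0.1769],
       [ 0.1772,  0.0125, -0.9841]]), 't': array([  28.7098,  504.9248, 1114.7037])}
wrist {'intrinsics': array([[307.231 ,   0.    , 283.5241],
       [  0.    , 307.231 , 206.9331],
       [  0.    ,   0.    ,   1.    ]]), 'R': array([[-0.3188,  0.9478,  0.0018],
       [ 0.9042,  0.3035,  0.3004],
       [ 0.2842,  0.0974, -0.9538]]), 't': array([623.6696, -40.6869, 378.9382])}
{'clock': 0.1, 'joints': array([-0.9864,  0.3855,  0.0068, -0.0004, -1.194 , -0.2586]), 'joint_vel': array([-0.0002, -0.003 ,  0.0028,  0.0011, -0.0012,  0.0004]), 'joint_efforts': array([ -0.0007, -39.3318,  18.8928,   4.1979,  -0.0026,   0.    ]), 'position': array([ 199.8876, -591.6315,  230.3515]), 'ee_rot': array([-0.1621,  0.9868,  0.001 , -0.0002]), 'contact_force': array([-0.018 ,  0.3895,  0.1091]), 'wrist_torque': array([ 0.0175,  0.0791, -0.0192]), 'grasp_force': 0.0, 'gripper_width': 85.22284882682415}
```

View pics/scene0.png

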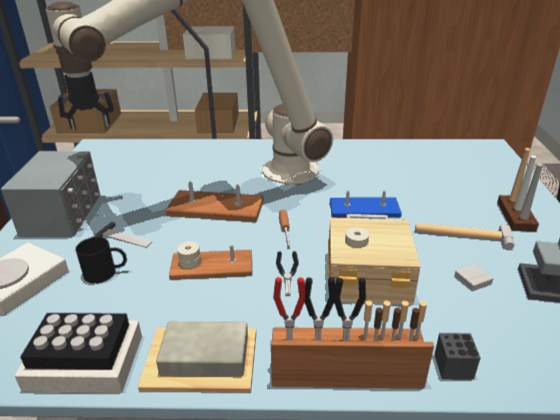

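View pics/top0.png

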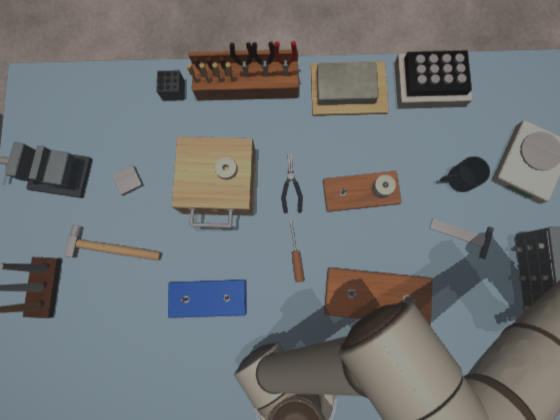

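The shelf-like stands in the top view are: a blue one at (207,298), a large brown one at (380,295), and a small brown one at (362,191). The blue one is excluded, and the small brown one is the smaller of the rest. It also holds two wheels, and its empty post is at (343,192). The wheel on the lid is at (226,168) and the pull bar runs along about (212,225). I'll confirm with an enlarged crop.

```bash
cat > h.py <<'E'
import numpy as np,cv2
from bench import arm
np.set_printoptions(precision=2,suppress=True)
def ray(p,uv,z):
    K,R,t=p["intrinsics"],np.array(p["R"]),np.array(p["t"])
    d=R.T@np.linalg.solve(K,[uv[0],uv[1],1]); c=-R.T@t
    return c+d*(z-c[2])/d[2]
def proj(p,X):
    q=p["intrinsics"]@(np.array(p["R"])@X+p["t"]); return q[:2]/q[2]
E
python3 - <<'E'
from h import *
im=cv2.imread("pics/top0.png"); p=arm.camera_params("top")
c=cv2.resize(im[128:238,165:410],None,fx=3.2,fy=3.2,interpolation=cv2.INTER_CUBIC); cv2.imwrite("pics/crop.png",c)
h=cv2.cvtColor(im,cv2.COLOR_BGR2HSV)
def blobs(m,lo,name,z):
    n,l,s,ce=cv2.connectedComponentsWithStats(m.astype(np.uint8))
    for i in range(1,n):
        if s[i,4]>lo:
            x,y,w,hh,a=s[i]; r=cv2.minAreaRect(np.argwhere(l==i)[:,::-1].astype(np.float32))
            print(name,ce[i],a,ray(p,ce[i],z),"rect",np.array([ray(p,q,z)[:2] for q in cv2.boxPoints(r)]).ravel())
H,S,V=h[...,0],h[...,1],h[...,2]
roi=np.zeros(H.shape,bool); roi[128:240,165:410]=1
blobs(roi&(H<14)&(S>120)&(V>60),300,"stand",18)
blobs(roi&(H>12)&(H<26)&(S>85),300,"lid",115)
blobs(roi&(H<35)&(S<70)&(V>140),60,"wheel",139)
for u,v in((385,185),(343,192),(362,191)):print(h[v,u])
E
```

```text
stand [355.12 192.67] 1659 [ 543.8  -181.89   18.  ] rect [ 583.93  -95.43  602.97 -301.72  514.05 -305.51  495.33 -101.93]
lid [212.15 144.  ] 594 [662.44 203.06 115.  ] rect [681.1  293.84 676.58 100.49 643.63 100.63 648.03 292.98]
wheel [220.51 166.8 ] 390 [593.13 176.51 139.  ] rect [621.47 283.45 618.22 139.55 568.17 139.43 571.28 282.16]
wheel [385.28 184.02] 265 [ 539.16 -239.29  139.  ] rect [ 562.99 -217.35  561.94 -265.14  515.58 -262.17  516.58 -214.75]
[ 6 13 99]
[ 0  0 65]
[ 11 133 130]
```

View pics/crop.png

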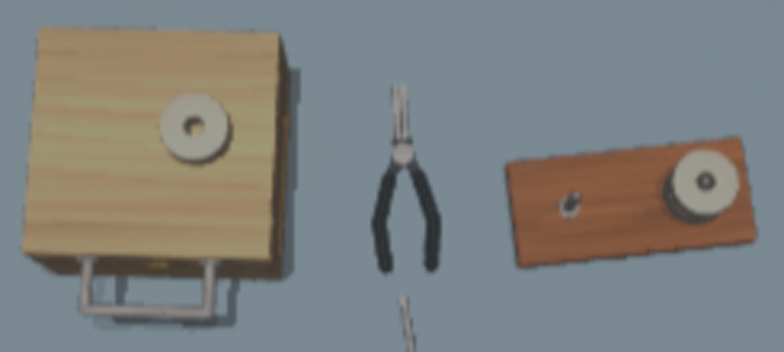

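The crop shows the small brown stand, with two wheels at crop (703,183) and the empty post with foot (568,208) and tip (575,196). The felt wheel is at (195,128), and the pull bar runs from (82,308) to (212,318).

Run:
```python
from h import *
p=arm.camera_params("top")
f=lambda x,y,z:ray(p,((x+.5)/3.2-.5+165,(y+.5)/3.2-.5+128),z)
g=lambda n,*a:print(n,f(*a))
L=[f(*c,115)[:2] for c in((40,28),(280,35),(270,258),(25,250))]
print("lid",np.array(L),np.mean(L,0),[np.linalg.norm(L[i]-L[i-1]) for i in range(4)])
r=L[3]-L[2]; print("yaw lid y-axis",np.arctan2(-r[0],r[1]), np.arctan2(-(L[0]-L[1])[0],(L[0]-L[1])[1]),np.arctan2((L[0]-L[3])[1],(L[0]-L[3])[0]))
g("wheel",195,128,139)
a,b=f(85,310,95),f(208,317,95);print("bar",a,b,(a+b)/2)
S=[f(*c,18)[:2] for c in((507,163),(741,138),(757,240),(518,266))]
print("stand",np.mean(S,0),[np.linalg.norm(S[i]-S[i-1]) for i in range(4)],np.arctan2(-(S[0]-S[1])[0],(S[0]-S[1])[1]))
d=(S[0]-S[1])+(S[3]-S[2]);d/=np.linalg.norm(d);print("post pred",np.mean(S,0)+55*d,np.mean(S,0)-55*d)
g("foot",568,208,18);g("tip",575,196,68);g("full",703,183,66)
```

```text
lid [[685.57 296.2 ]
 [674.87  97.44]
 [488.47 106.33]
 [499.04 303.33]] [586.99 200.83] [np.float64(186.66346181087843), np.float64(199.0496211819226), np.float64(186.61703099119123), np.float64(197.28195335846408)]
yaw lid y-axis -0.05360703894475848 -0.05374556249387744 -0.0382036237803872
wheel [590.58 163.5  139.  ]
bar [452.26 258.63  95.  ] [444.55 158.63  95.  ] [448.4  208.63  95.  ]
stand [ 549.34 -200.72] [np.float64(92.37591818527045), np.float64(207.49020604102822), np.float64(92.00147112150621), np.float64(209.08826446298377)] 0.08767832137639253
post pred [ 544.47 -145.93] [ 554.2 -255.5]
foot [ 544.59 -145.69   18.  ]
tip [ 544.28 -145.56   68.  ]
full [ 553.6  -253.64   66.  ]
```

```bash
cat >> h.py <<'E'
from scipy.spatial.transform import Rotation as Ro
def down(psi):  # tool down, tool x at yaw psi
    x=np.array([np.cos(psi),np.sin(psi),0]);z=np.array([0,0,-1.]);return Ro.from_matrix(np.c_[x,np.cross(z,x),z])
def go(X,psi=None,R=None):
    s=arm.read_state();Q=Ro.from_quat(s["ee_rot"]);R=R or (down(psi) if psi is not None else Q)
    print("t",s["clock"],"at",s["position"],"F",s["contact_force"],"w",s["gripper_width"],"j",s["joints"])
    print("shift",Q.inv().apply(np.array(X)-s["position"]),"turn",(Q.inv()*R).as_rotvec())
E
python3 -c "
from h import *
go((590.6,163.5,230),-1.626)"
```

```text
t 0.1 at [ 199.89 -591.63  230.35] F [-0.02  0.39  0.11] w 85.22284882682415 j [-0.99  0.39  0.01 -0.   -1.19 -0.26]
shift [-611.75  590.46    1.45] turn [ 0.    0.   -1.19]
```

servo_tool([
  [[85,-42,41,0,0,0,-0.12],[85,-84,82,0,0,0,-0.24],[85,-126,123,0,0,0,-0.36],[85,-168,164,0,0,0,-0.48],[85,-210,205,0,0,0,-0.6],[85,-252,246,0,0,0,-0.72],[85,-294,287,0,0,0,-0.84],[85,-336,328,0,0,0,-0.96],[85,-378,369,0,0,0,-1.08],[85,-420,406,0,0,0,-1.19]],
])

```text
clock: 1.35
position: [468.3, -71.1, 231.3]
ee_rot: [-0.689, 0.725, 0.0, 0.0]
contact_force: [0.7, -0.5, -0.3]
gripper_width: 85.0
grasp_force: 0.0
```

```bash
python3 -c "
from h import *
go((590.6,163.5,230),-1.626)"
```

```text
t 1.35 at [468.27 -71.06 231.29] F [ 0.73 -0.51 -0.26] w 84.96224464431832 j [ 0.19  0.12 -0.35 -0.   -1.1  -0.24]
shift [-240.45 -110.3     1.29] turn [0. 0. 0.]
```

servo_tool([
  [[85,-50,-23,0,0,0,0],[85,-100,-46,0,0,0,0],[85,-150,-69,0,0,0,0],[85,-200,-92,10,0,0,0],[85,-240,-110,20,0,0,0],[85,-240,-110,20,0,0,0],[85,-240,-110,20,0,0,0]],
])

```text
clock: 2.22
position: [590.5, 160.2, 210.8]
ee_rot: [-0.687, 0.726, 0.0, -0.001]
contact_force: [-0.0, -0.3, 0.3]
gripper_width: 84.8
grasp_force: 0.0
```

Run:
```python
from h import *
go((590.6,163.5,117),-1.626)
p=arm.camera_params("wrist"); im=arm.get_image("wrist")[:,:,::-1].copy()
for X,c in(((590.6,163.5,139),(0,0,255)),((590.6,163.5,115),(255,0,0))):
    u=proj(p,np.array(X));print(u); cv2.circle(im,tuple(int(round(a)) for a in u),3,c,-1)
cv2.imwrite("pics/w1.png",im)
```

```text
t 2.225 at [590.53 160.19 210.79] F [-0.01 -0.3   0.31] w 84.80564038133097 j [ 0.53  0.38 -0.06 -0.   -1.14 -0.58]
shift [-3.39 -0.01 93.78] turn [ 0. -0.  0.]
[284.63 222.35]
[284.49 212.14]
```

View pics/w1.png

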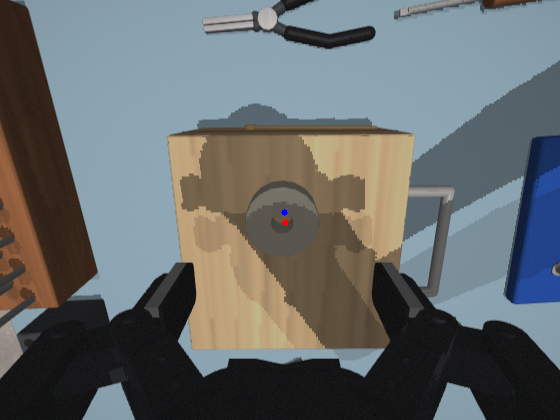

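The wrist view shows the wheel centred at about (282,221) with its bore at (282,222). My predicted dot is within about 2 px of that, so I'll go straight down.

servo_tool([
  [[85,-2,0,30,0,0,0],[85,-2,-1,60,0,0,0],[85,-2,-1,80,0,0,0],[85,-2,-1,94,0,0,0],[60,-2,-1,94,0,0,0],[50,-2,-1,94,0,0,0],[45,-2,-1,94,0,0,0],[45,-2,-1,94,0,0,0],[45,-2,-1,94,0,0,0]],
])

```text
clock: 3.4
position: [593.0, 162.8, 118.9]
ee_rot: [-0.688, 0.726, -0.001, 0.001]
contact_force: [-0.7, 0.3, 6.1]
gripper_width: 53.6
grasp_force: 63.5
```

servo_tool([
  [[45,0,0,-10,0,0,0],[45,0,0,-40,0,0,0],[45,0,0,-80,0,0,0],[45,0,0,-100,0,0,0],[45,0,0,-100,0,0,0],[45,0,0,-100,0,0,0]],
])

```text
clock: 4.15
position: [591.2, 162.3, 215.8]
ee_rot: [-0.687, 0.726, 0.001, -0.001]
contact_force: [0.9, 0.5, -0.8]
gripper_width: 53.2
grasp_force: 63.1
```

Run:
```python
from h import *
go((544.4,-145.7,217),-1.626)
p=arm.camera_params("wrist"); im=arm.get_image("wrist")[:,:,::-1].copy()
s=arm.read_state()["position"]
for dz in(-2,22):
    u=proj(p,s+[0,0,dz]);print(u)
cv2.imwrite("pics/w2.png",im[150:420,140:430])
cv2.imwrite("pics/w2.png",cv2.resize(im[150:420,140:430],None,fx=2,fy=2))
```

```text
t 4.15 at [591.24 162.27 215.84] F [ 0.88  0.55 -0.81] w 53.16994391665689 j [ 0.53  0.38 -0.04 -0.   -1.15 -0.59]
shift [310.09  29.74  -0.84] turn [ 0. -0. -0.]
[284.98 262.5 ]
[285.35 287.78]
```

View pics/w2.png

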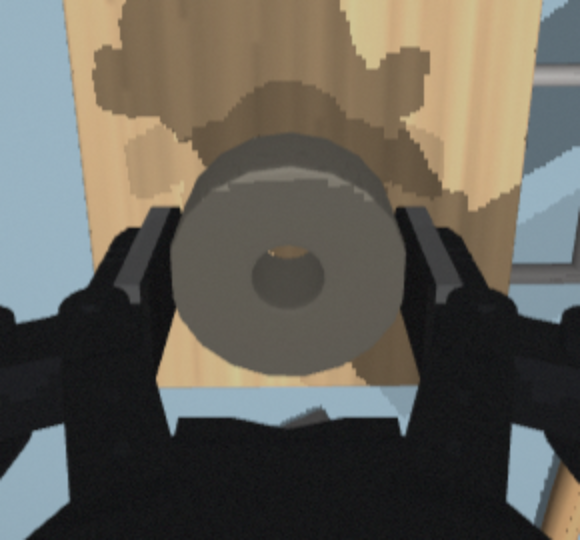

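The wheel is held level, with its bore at crop (288,276), on the tool axis within 1 mm. Next is the post.

servo_tool([
  [[45,50,5,0,0,0,0],[45,100,10,0,0,0,0],[45,150,14,0,0,0,0],[45,200,19,20,0,0,0],[45,250,24,60,0,0,0],[45,290,28,90,0,0,0],[45,310,30,110,0,0,0],[45,310,30,110,0,0,0],[45,310,30,110,0,0,0],[45,310,30,110,0,0,0]],
])

```text
clock: 5.45
position: [546.0, -144.5, 108.2]
ee_rot: [-0.688, 0.726, -0.001, 0.001]
contact_force: [0.3, -0.1, -0.5]
gripper_width: 53.5
grasp_force: 63.1
```

Run:
```python
from h import *
go((544.4,-145.7,22),-1.626)
p=arm.camera_params("wrist"); im=arm.get_image("wrist")[:,:,::-1].copy()
s=arm.read_state()["position"]
print(proj(p,s+[0,0,20]),proj(p,s+[0,0,-4]),"tip",proj(p,np.array([544.4,-145.7,68])),"foot",proj(p,np.array([544.4,-145.7,18])))
cv2.imwrite("pics/w3.png",cv2.resize(im[150:420,140:430],None,fx=2,fy=2))
```

```text
t 5.45 at [ 545.97 -144.53  108.17] F [ 0.28 -0.08 -0.48] w 53.51765173069912 j [ 0.03  0.4  -0.31  0.   -0.86 -0.08]
shift [ 1.26  1.65 86.17] turn [-0.  0.  0.]
[285.26 285.88] [285.1  261.09] tip [287.22 232.79] foot [286.62 208.84]
```

View pics/w3.png

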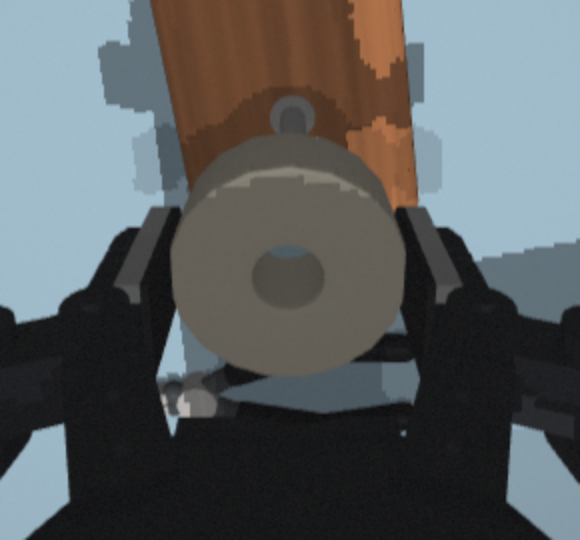

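The post base ring is at crop (292,118), which is full (286,209). The projected foot is (286.6,208.8), so they agree. Aligning and descending.

servo_tool([
  [[45,2,2,0,0,0,0],[45,2,2,10,0,0,0],[45,2,2,25,0,0,0],[45,2,2,35,0,0,0],[45,2,2,42,0,0,0],[45,2,2,48,0,0,0],[45,2,2,52,0,0,0],[45,2,2,52,0,0,0]],
])

```text
clock: 6.5
position: [543.0, -147.3, 55.1]
ee_rot: [-0.687, 0.726, 0.0, -0.0]
contact_force: [0.3, -0.5, 0.2]
gripper_width: 53.4
grasp_force: 63.1
```

No contact force with the underside at about z = 51, below the post tip, so the wheel is threaded on. Continuing down.

servo_tool([
  [[45,0,0,10,0,0,0],[45,0,0,20,0,0,0],[45,0,0,27,0,0,0],[45,0,0,31,0,0,0],[45,0,0,33,0,0,0],[45,0,0,33,0,0,0]],
])

```text
clock: 7.25
position: [543.2, -147.3, 22.4]
ee_rot: [-0.687, 0.726, -0.0, 0.0]
contact_force: [-0.3, 0.3, -0.4]
gripper_width: 53.4
grasp_force: 63.1
```

servo_tool([
  [[45,0,0,1,0,0,0],[45,0,0,2,0,0,0],[45,0,0,2,0,0,0]],
])

```text
clock: 7.62
position: [543.4, -147.3, 21.9]
ee_rot: [-0.688, 0.726, -0.0, 0.0]
contact_force: [-2.7, -0.1, 8.1]
gripper_width: 53.3
grasp_force: 64.0
```

Contact with the board, so the wheel is seated. Releasing and rising.

servo_tool([
  [[62,0,0,0,0,0,0],[75,0,0,0,0,0,0],[85,0,0,0,0,0,0],[85,0,0,0,0,0,0],[85,0,0,-20,0,0,0],[85,0,0,-70,0,0,0],[85,0,0,-120,0,0,0],[85,0,0,-160,0,0,0],[85,0,0,-160,0,0,0],[85,0,0,-160,0,0,0]],
])

```text
clock: 8.88
position: [542.3, -147.1, 179.6]
ee_rot: [-0.687, 0.726, 0.001, -0.0]
contact_force: [0.5, -0.0, -0.3]
gripper_width: 84.9
grasp_force: 0.0
```

Run:
```python
from h import *
go((450,208.3,180),-1.626)
im=arm.get_image("scene")[:,:,::-1]; a=im[225:305,140:300]
im2=arm.get_image("wrist")[:,:,::-1]
c=np.vstack([cv2.resize(a,(560,280),interpolation=cv2.INTER_CUBIC),cv2.resize(im2,(560,420))[60:370]])
cv2.imwrite("pics/s4.png",c)
```

```text
t 8.875 at [ 542.35 -147.11  179.57] F [ 0.5  -0.05 -0.25] w 84.89953738467302 j [ 0.02  0.32 -0.22 -0.   -1.03 -0.08]
shift [-349.75  111.89   -0.11] turn [ 0.  0. -0.]
```

View pics/s4.png

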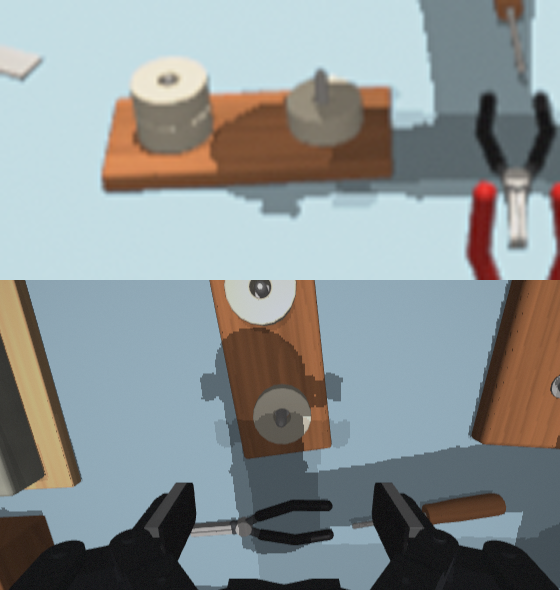

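The wheel lies flat on the board with the post through it, at upper panel (323,110) and lower panel (281,414), and the other two wheels are untouched. Next is the pull.

servo_tool([
  [[85,-45,14,0,0,0,0],[85,-90,29,0,0,0,0],[60,-135,43,0,0,0,0],[45,-180,58,0,0,0,0],[35,-225,72,0,0,0,0],[35,-270,86,0,0,0,0],[35,-315,101,0,0,0,0],[35,-350,112,0,0,0,0],[35,-350,112,0,0,0,0],[35,-350,112,0,0,0,0]],
])

```text
clock: 10.22
position: [450.0, 207.8, 179.3]
ee_rot: [-0.687, 0.726, 0.0, -0.001]
contact_force: [0.4, 0.0, -0.3]
gripper_width: 35.1
grasp_force: 0.0
```

Run:
```python
from h import *
go((450,208.3,76),-1.626)
p=arm.camera_params("wrist"); im=arm.get_image("wrist")[:,:,::-1].copy()
yl=np.array([.055,.9985,0])
for k in(-50,0,50):
    u=proj(p,np.array([450,208.3,95])+k*yl);print(u);cv2.circle(im,tuple(int(round(a)) for a in u),2,(0,0,255),-1)
cv2.imwrite("pics/w5.png",im)
```

```text
t 10.225 at [449.99 207.83 179.26] F [ 0.45  0.03 -0.27] w 35.09726018760014 j [ 0.76  0.21 -0.38 -0.   -0.98 -0.82]
shift [ -0.66  -0.18 103.26] turn [ 0. -0.  0.]
[284.33 148.44]
[284.34 213.42]
[284.36 270.77]
```

View pics/w5.png

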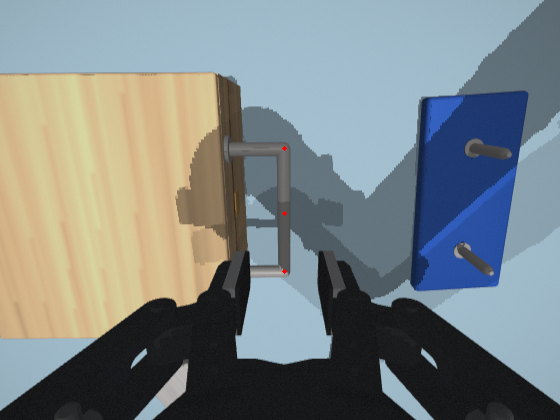

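The bar runs along column 284, between (284,148) and (284,271). The projected dots sit on it, so position and yaw are both good. Descending and gripping.

servo_tool([
  [[35,-0.5,0,40,0,0,0],[35,-0.5,0,75,0,0,0],[35,-0.5,0,95,0,0,0],[35,-0.5,0,103,0,0,0],[35,-0.5,0,103,0,0,0],[15,-0.5,0,103,0,0,0],[4,-0.5,0,103,0,0,0],[4,-0.5,0,103,0,0,0],[4,-0.5,0,103,0,0,0]],
])

```text
clock: 11.4
position: [450.0, 209.1, 78.3]
ee_rot: [-0.687, 0.726, 0.0, 0.0]
contact_force: [-5.2, 1.5, 6.6]
gripper_width: 7.8
grasp_force: 58.7
```

Run:
```python
from h import *
go((450,208.3,76),-1.626)
a0=np.arctan2(20,232);r=np.hypot(232,20)
for th in list(np.arange(.05,1.3,.1))+[1.335]:
    print(round(th,3),"ty %.1f tz %.1f"%(-(232-r*np.cos(th+a0)),-(r*np.sin(th+a0)-20)))
```

```text
t 11.4 at [450.05 209.08  78.31] F [-5.2   1.53  6.57] w 7.841028060414774 j [ 0.76  0.34 -0.5  -0.   -0.72 -0.82]
shift [0.79 0.   2.31] turn [0. 0. 0.]
0.05 ty -1.3 tz -11.6
0.15 ty -5.6 tz -34.4
0.25 ty -12.2 tz -56.8
0.35 ty -20.9 tz -78.3
0.45 ty -31.8 tz -98.9
0.55 ty -44.7 tz -118.3
0.65 ty -59.4 tz -136.3
0.75 ty -75.9 tz -152.8
0.85 ty -93.9 tz -167.5
0.95 ty -113.3 tz -180.3
1.05 ty -133.9 tz -191.2
1.15 ty -155.5 tz -199.9
1.25 ty -177.8 tz -206.5
1.335 ty -197.2 tz -210.3
```

servo_tool([
  [[4,0,0,-4,0,0,0],[4,0,-1.3,-11.6,0,0,0],[4,0,-3.2,-23.1,0,0,0],[4,0,-5.6,-34.4,0,0,0],[4,0,-8.7,-45.7,0,0,0],[4,0,-12.2,-56.8,0,0,0],[4,0,-16.3,-67.6,0,0,0],[4,0,-20.9,-78.3,0,0,0],[4,0,-20.9,-78.3,0,0,0],[4,0,-20.9,-78.3,0,0,0]],
])

```text
clock: 12.65
position: [469.8, 208.1, 155.9]
ee_rot: [-0.687, 0.726, 0.001, -0.001]
contact_force: [-7.8, 5.4, 2.1]
gripper_width: 7.9
grasp_force: 58.5
```

Run:
```python
from h import *
go((450+20.9,208.3-1.1,76+78.3),-1.626)
r=np.hypot(232,20);a0=np.arctan2(20,232)
f=lambda th:np.array([-(232-r*np.cos(th+a0)),-(r*np.sin(th+a0)-20)])
for th in list(np.arange(.4,1.34,.05))+[1.335]: print(round(th,3),f(th)-f(.35))
```

```text
t 12.65 at [469.84 208.11 155.88] F [-7.84  5.39  2.08] w 7.88354265695913 j [ 0.73  0.27 -0.37 -0.   -0.93 -0.79]
shift [ 0.85 -1.11  1.57] turn [ 0.  0. -0.]
0.4 [ -5.18 -10.43]
0.45 [-10.87 -20.58]
0.5 [-17.07 -30.44]
0.55 [-23.74 -39.97]
0.6 [-30.89 -49.16]
0.65 [-38.49 -57.99]
0.7 [-46.52 -66.42]
0.75 [-54.96 -74.43]
0.8 [-63.79 -82.02]
0.85 [-72.99 -89.16]
0.9 [-82.53 -95.82]
0.95 [ -92.39 -102.01]
1.0 [-102.56 -107.69]
1.05 [-112.99 -112.85]
1.1 [-123.67 -117.49]
1.15 [-134.56 -121.59]
1.2 [-145.65 -125.14]
1.25 [-156.9  -128.13]
1.3 [-168.29 -130.56]
1.335 [-176.32 -131.91]
```

servo_tool([
  [[4,-0.5,-5.2,-10.4,0,0,0],[4,-0.5,-10.9,-20.6,0,0,0],[4,-0.5,-17.1,-30.4,0,0,0],[4,-0.5,-23.7,-40,0,0,0],[4,-0.5,-30.9,-49.2,0,0,0],[4,-0.5,-38.5,-58,0,0,0],[4,-0.5,-46.5,-66.4,0,0,0],[4,-0.5,-55,-74.4,0,0,0],[4,-0.5,-63.8,-82,0,0,0],[4,-0.5,-63.8,-82,0,0,0]],
])

```text
clock: 13.9
position: [533.5, 205.0, 241.2]
ee_rot: [-0.688, 0.726, 0.001, -0.0]
contact_force: [-12.8, 4.0, 13.6]
gripper_width: 7.5
grasp_force: 59.3
```

Run:
```python
from h import *
go((450+84.6,208.3-4.6,76+160.3),-1.626)
r=np.hypot(232,20);a0=np.arctan2(20,232)
f=lambda th:np.array([-(232-r*np.cos(th+a0)),-(r*np.sin(th+a0)-20)])
for th in list(np.arange(.85,1.34,.05))+[1.335]: print(round(th,3),f(th)-f(.8))
```

```text
t 13.9 at [533.53 205.02 241.16] F [-12.83   3.99  13.58] w 7.5443956981852445 j [ 0.65  0.29 -0.11 -0.   -1.17 -0.7 ]
shift [ 1.27 -1.15  4.86] turn [0. 0. 0.]
0.85 [-9.2  -7.14]
0.9 [-18.74 -13.8 ]
0.95 [-28.61 -19.99]
1.0 [-38.77 -25.67]
1.05 [-49.2  -30.83]
1.1 [-59.88 -35.47]
1.15 [-70.78 -39.57]
1.2 [-81.86 -43.12]
1.25 [-93.11 -46.11]
1.3 [-104.5   -48.53]
1.335 [-112.54  -49.89]
```

Force is building up radially because my path runs slightly inside the true circle. I'll add an outward offset and continue to about 1.2.

servo_tool([
  [[4,-0.5,2,-2.5,0,0,0],[4,-0.5,-7.2,-9.6,0,0,0],[4,-0.5,-16.7,-16.3,0,0,0],[4,-0.5,-26.6,-22.5,0,0,0],[4,-0.5,-36.8,-28.2,0,0,0],[4,-0.5,-47.5,-33.8,0,0,0],[4,-0.5,-58.5,-38.5,0,0,0],[4,-0.5,-69.5,-42.5,0,0,0],[4,-0.5,-69.5,-42.5,0,0,0],[4,-0.5,-69.5,-42.5,0,0,0]],
])

```text
clock: 15.15
position: [605.2, 201.6, 283.2]
ee_rot: [-0.688, 0.726, -0.001, 0.001]
contact_force: [-4.8, 2.1, 7.2]
gripper_width: 7.8
grasp_force: 58.9
```

Run:
```python
from h import *
go((0,0,0),-1.626)
a=arm.get_image("scene")[:,:,::-1]; b=arm.get_image("top")[:,:,::-1]
c=np.hstack([cv2.resize(a[120:320,290:450],(480,600),interpolation=cv2.INTER_CUBIC),cv2.resize(b[90:250,150:250],(320,512),interpolation=cv2.INTER_CUBIC)[:,:320].copy() if 0 else cv2.resize(b[90:250,140:225],(319,600),interpolation=cv2.INTER_CUBIC)])
cv2.imwrite("pics/s6.png",c);print(c.shape)
```

```text
t 15.15 at [605.24 201.58 283.21] F [-4.76  2.11  7.23] w 7.767086559499551 j [ 0.58  0.38  0.13  0.   -1.32 -0.63]
shift [234.51 594.23 281.15] turn [-0.  0.  0.]
(600, 799, 3)
```

View pics/s6.png

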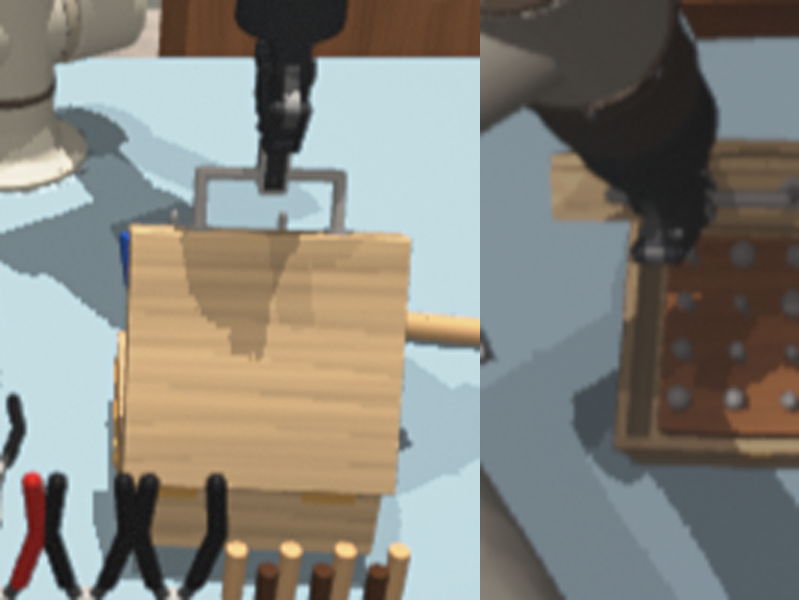

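The lid is up at about 1.15, gripped at scene crop (272,180). Its front wall in the top view runs from crop row 152 to 220 at column 560. I'll check the angle against the images and the TCP track.

Run:
```python
from h import *
from scipy.optimize import least_squares as LS
P=np.array([(0,78.3),(19.8,155.9),(83.7,241.2),(155.4,283.2)])
for fix in(1,0):
    f=lambda q:np.hypot(P[:,0]-q[0],P[:,1]-q[1])-(232.86 if fix else q[2])
    r=LS(f,[232,60,233]);print(r.x,r.fun)
x=np.array([.9985,-.055,0]);y=np.array([.055,.9985,0]);C=np.array([587,200.8,0]);Hg=C+95*x+[0,0,75]
ps,pt=arm.camera_params("scene"),arm.camera_params("top")
def pt3(th,l,yy,h): return Hg+yy*y+x*(-l*np.cos(th)+h*np.sin(th))+np.array([0,0,l*np.sin(th)+h*np.cos(th)])
for th in(1.05,1.1,1.15,1.2,1.25):
    print(th,"scene front edge",proj(ps,pt3(th,190,100,40)),proj(ps,pt3(th,190,-100,40)),"top wall",proj(pt,pt3(th,190,90,40)),proj(pt,pt3(th,190,90,0)),"bar",proj(pt,pt3(th,232,30,20)))
im=arm.get_image("top")[:,:,::-1]; g=cv2.cvtColor(im,cv2.COLOR_BGR2GRAY)
for c in(160,164,168,170):print(c,g[125:156,c])
print("bar col 213",g[132:156,213])
```

```text
[232.88  63.04 233.  ] [ 0.52 -0.42 -0.49  0.54]
[238.7   58.63 239.52] [-0.01  0.02 -0.02  0.01]
1.05 scene front edge [424.5  196.96] [332.34 194.09] top wall [163.18 139.4 ] [164.4  156.54] bar [185.13 152.82]
1.1 scene front edge [425.41 198.04] [332.44 195.13] top wall [163.18 135.11] [164.15 152.49] bar [184.99 147.52]
1.15 scene front edge [426.32 199.36] [332.53 196.4 ] top wall [163.25 130.83] [163.95 148.38] bar [184.92 142.18]
1.2 scene front edge [427.22 200.92] [332.62 197.92] top wall [163.38 126.57] [163.82 144.24] bar [184.92 136.82]
1.25 scene front edge [428.1  202.72] [332.7  199.67] top wall [163.57 122.36] [163.74 140.06] bar [184.99 131.46]
160 [ 48  81 120 138 139 126 134 145 143 131 134 144 145 143 141 141 144 147
 148 142 135 133 132 136 140 142 142 142 142 142 142]
164 [ 37  37  36  42  65  83 128 145 143 127 129 142 147 147 146 143 135 129
 125 122 123 129 134 137 139 141 141 141 142 142 141]
168 [ 37  37  37  37  36  37  35  35  46  64 102 125 132 133 131 129 129 128
 125 122 122 128 133 137 139 141 141 141 141 142 141]
170 [ 37  37  37  37  36  37  37  35  33  33  42  73 113 129 131 129 128 127
 126 125 128 131 134 136 139 141 141 141 142 141 142]
bar col 213 [88 98 98 88 86 92 94 93 87 86 91 89 80 88 94 86 78 74 65 65 69 62 53 51]
```

The TCP track with r = 232.9 (residuals 0.5 mm), the bar row at 142.5 and the wall edges at 130.5 and 148.5 all give 1.15. The remaining move to 1.335 is +42 mm along the lid's x and +10.4 mm up.

servo_tool([
  [[4,0,-6,-2.5,0,0,0],[4,0,-13,-5,0,0,0],[4,0,-20,-7.2,0,0,0],[4,0,-27,-9,0,0,0],[4,0,-33,-10,0,0,0],[4,0,-38,-10.8,0,0,0],[4,0,-41,-11.2,0,0,0],[4,0,-42,-11.4,0,0,0],[4,0,-42,-11.4,0,0,0],[4,0,-42,-11.4,0,0,0]],
])

```text
clock: 16.55
position: [647.7, 199.4, 293.6]
ee_rot: [-0.688, 0.726, -0.001, 0.002]
contact_force: [-0.8, 2.1, 5.6]
gripper_width: 7.5
grasp_force: 62.2
```

```bash
cat > chk.py <<'E'
from h import *
x=np.array([.9985,-.055,0]);y=np.array([.055,.9985,0]);C=np.array([587,200.8,0]);Hg=C+95*x+[0,0,75]
s=arm.read_state();q=(s["position"]-Hg)
print(s["clock"],s["position"],s["contact_force"],s["gripper_width"],"v",np.abs(s["joint_vel"]).max())
print("theta from x",np.arccos(-q@x/232.86)-.086)
ps,pt=arm.camera_params("scene"),arm.camera_params("top")
def pt3(th,l,yy,h): return Hg+yy*y+x*(-l*np.cos(th)+h*np.sin(th))+np.array([0,0,l*np.sin(th)+h*np.cos(th)])
for th in(1.285,1.31,1.335,1.36,1.385):
    print(th,"wall",proj(pt,pt3(th,190,92,40)),proj(pt,pt3(th,190,92,0)),"bar",proj(pt,pt3(th,232,30,20)),"scene",proj(ps,pt3(th,190,60,40)))
im=arm.get_image("top")[:,:,::-1]; g=cv2.cvtColor(im,cv2.COLOR_BGR2GRAY)
sc=arm.get_image("scene")[:,:,::-1]
c=np.hstack([cv2.resize(sc[120:270,320:440],(320,400),interpolation=cv2.INTER_CUBIC),cv2.resize(im[100:160,150:222],(480,400),interpolation=cv2.INTER_CUBIC)])
cv2.imwrite("pics/s7.png",c)
E
python3 chk.py
```

```text
16.55 [647.71 199.38 293.62] [-0.82  2.1   5.64] 7.4831810855048255 v 0.0017773872144389651
theta from x 1.3369430590008773
1.285 wall [162.87 119.42] [162.86 137.11] bar [185.08 127.71] scene [409.32 203.5 ]
1.31 wall [163.02 117.36] [162.87 135.02] bar [185.16 125.05] scene [409.67 204.57]
1.335 wall [163.18 115.32] [162.9  132.93] bar [185.26 122.4 ] scene [410.01 205.7 ]
1.36 wall [163.35 113.3 ] [162.94 130.85] bar [185.38 119.77] scene [410.35 206.89]
1.385 wall [163.54 111.31] [163.   128.77] bar [185.51 117.16] scene [410.69 208.14]
```

View pics/s7.png

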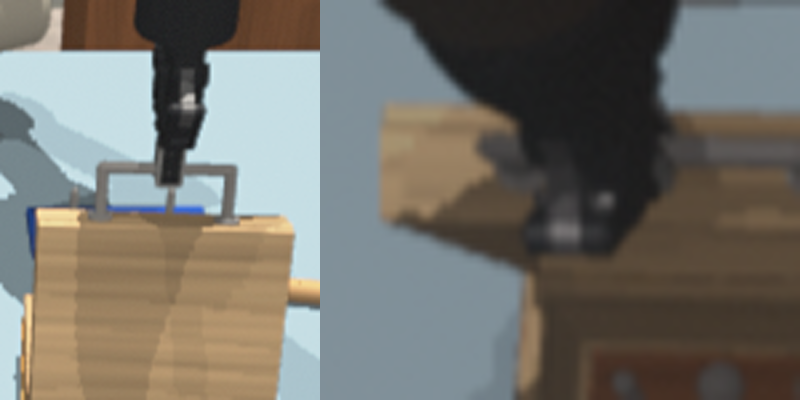

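The top view's lid wall edges at crop rows 105 and 220 give v = 115.7 and 133.0, and the bar gives 122.8. The predictions for 1.335 are 115.3, 132.9 and 122.4. The TCP gives 1.337, and the lid is still and gripped, so I'm handing in.

```bash
python3 -c "
from bench import arm
s=arm.read_state();print(s['clock'],s['gripper_width'],s['grasp_force']);print(arm.job_done())"
```

```text
16.65 7.304023347574454 62.18389391899109
the job is handed in; nothing more can be done
None
```

The felt wheel is seated on the empty post of the small brown stand. The lid is held still by its pull at about 1.337 rad, against the balance point of 1.335, and the job was handed in at 16.7 s with the pull still gripped.

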